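# Show the bored bearing block to the inspection camera

## Robot

A 6-joint arm with a two-finger parallel gripper is mounted at the origin on the work surface. World frame = base frame: x ahead of the robot, y to its left, z up, the work surface at z = 0. Lengths are in mm, angles in rad, forces in N, time in s.
With the tool pointing down it reaches from about 350 to 975 mm from the base axis. Payload 7.1 kg.
Tool frame: the origin (TCP) lies at the very end of the fingers, on their centre line; the grasp point (between the pads) lies 19 mm behind it (ctrl.grasp_offset is the distance from the TCP to the grasp point, in mm); z points along the fingers, y is the line along which they close (so a half turn about z gives the same grasp; the last joint's range is limited). The gripper opens to 88 mm and grips with 3 to 60 N. Pads are 20 mm wide; open, the fingers measure 115 mm over their backs; the gripper's body (75 mm by 178 mm) begins 61 mm behind the grasp point.
Start: joints at [-1.143, 0.423, 1.63, -0, 1.089, -0.019], TCP at [270.066, -563.622, 222.675] pointing down, gripper open.
Joint ranges: [-3, 3], [-0.9, 2.11], [0.09, 2.58], [-1.31, 4.45], [0.11, 2.69], [-2.54, 2.54]. Speed limits (rad/s): [2.39, 2.39, 3.01, 3.14, 3.14, 3.14].

## Interface

Orientations are given as a rotation vector (axis times angle).
In Python, from workcell import ctrl, viewer, ticket, models gives the robot as it stands.
- The arm moves only by the tool play_rows, never from a script. Its arguments are lists of equal length, an entry for each row: "dp": the shift along the world's x, y, z in mm, a list of three; "yaw": the turn about the world's z in degrees. In form: {"dp": [[tx, ty, tz], ...], "yaw": [yaw, ...]}. A call has 1 to 8 rows; each row shifts and turns the commanded pose from where the row before left it; what a row does not reach is not made up. A row lasts 1/12 s, in which the tool goes at most 41.7 mm and 7.16 degrees, less where a joint would pass 70% of its speed; a pose out of reach is approached as far as the arm can. A call is refused whole if a number of a shift passes 41.7 or a number of a turn 7.16, either way. A call with a gripper value outside its range is refused whole. "gripper" is the closure, from 0 (fully open) to 1 (shut), set as the call begins (left out, the last holds). The fingers move at their own pace and stop on an object; the grip force is fixed at half the most. Time passes only in rows, so rows that do not move let the fingers close. It gives the time, the measured TCP pose, the force, the opening and the grip force at its end, in the units of the state.
- ctrl.get_obs(): the state, without advancing time (a new reading comes with each control period).
- viewer.get_image(name): name is "scene" or "top"; returns a dict with "pixels" (400x640x3 uint8, red, green, blue), "range_z" (400x640 float32, mm along the optical axis (not along the pixel's ray), 0 where there is no reading), "fx", "fy", "cx", "cy" (pixels), "dist_coeffs" ([k1, k2, p1, p2, k3] as OpenCV has them; the pictures are not rectified), "T" (4x4, takes a point from camera to world coordinates). Camera axes: x right, y up, looking along -z (the intrinsics and any distortion apply to the point x, -y, -z); pixel columns grow to the right and rows downward; lengths in mm; the calibration is good to about 2 mm. A picture is of the moment at which its call begins.
- ticket.close_job(): hands the job in; it is judged then, once.
Trained networks look in a picture, given as the dict that the camera call returned (one of the last four; its "shot" number tells which), for a name from the list of things; names that differ only in an ending like _2 or _b are one class to them, and where a whole thing is asked for, a point or a joint stands for the part that bears it (a point fixed in the world has none). Each returns a list of dicts, best first, with "conf" (0 to 1); they miss things now and then, are a little off and sometimes report something else, mostly with a low value. They report only what shows in the picture. A call takes as long as a camera call. They do not tell look-alikes from the thing itself.
- models.look_for(picture, name): "bbox" ([centre column, centre row, width, height] in pixels, round what is visible of it).
- models.landmark_of(picture, name): "location" ([column, row] in pixels: a listed point, or the origin of a listed thing).
The state is a dict: "t": time; "qpos": joint angles; "qvel": joint speeds; "joint_torque": joint torques, N m; "ee_pos": TCP position; "orientation": TCP orientation; "ft_force": force on the tool from outside, world axes, zero at the start; "moment": the same for the moment, N m; "width": finger opening in mm; "grasp_force": force on a finger pad.
Only numpy, scipy, OpenCV 4.12 (cv2) and the standard library are available. Lean on these libraries where they do the work, as an engineer would, in place of code of your own. Each camera call takes 0.05 s, during which the arm holds its last target. There are 200 camera calls.

## Task

Swing the red clamp arm of the drilling fixture right round, well clear of the blue bearing block, lift the block out of its nest and present it to the inspection camera: brass bush face square to the lens, foot downwards and not rolled, centre of the bush straight in front of the lens with its face 12 cm from the glass (the camera looks down at a slant, so the block has to lean back to match). Finish while holding it still there in the air, with nothing but the gripper carrying it; do not bump the camera or disturb the can, the jar and the screwdriver.

Things in the scene. Friction and masses are not known exactly. Their poses are not given: they have to be found in the camera images.
- fixture: Drilling fixture, screwed down: dark steel plate 120 (x) x 200 (y) x 18 mm, y from -125 to +75, with a nest of four bright rails, 8 mm tall, round the block's foot with 2 mm play or more. Origin at table level under the nest's centre; z up; nest floor at z = 18 mm. Clamp post (22 mm diameter) at x = 0, y = -100 mm; with the clamp's hub 96 mm tall.
- clamp_arm (a joint): Angle of the red clamp arm about the post. At 0 (starts 0 to 0.15) it lies along the fixture's +y over the block; it grows as the arm swings to the fixture's +x (clockwise from above), stop at 1.7; beyond 1.2 it is well clear. Stays where left; 1 to 2 N at the knob moves it. Arm 20 mm wide, 12 thick, reaching 135 mm from the post's axis, 73 to 85 mm above the table, 3 mm above the block.
- clamp_knob (a point): Centre of the black upright round knob on top of the clamp arm, 120 mm from the pivot axis: 18 mm diameter, 28 mm tall (from 85 to 113 mm above the table; this point at 99 mm).
- block: Blue bearing block, 0.22 to 0.37 kg, loose in the nest, axes along the fixture's. Origin at centre of underside, z up. Foot 34 (x) x 84 (y) x 12 mm; above it the flat-sided body 30 (x) x 50 (y), from 12 to 52 mm high: grip it across the 50 mm (along y), above the foot. The bore along x holds a brass bush; its round flange (36 mm diameter, 3 mm proud) is on the +x face, away from the robot.
- bush_face (a point): Centre of the brass bush's flange face on the block: block x = +18 mm, y = 0, z = 32 mm. This is the point to bring 120 mm in front of the lens.
- camera_head: White inspection camera, black lens (40 mm diameter), at the far left. Origin at the centre of the lens glass. It looks along its own -x, 0.436 rad (25 degrees) below level; y is level, z its upper side. Housing from x = 0 to 85 mm, within 40 mm of the axis. Hold the block with its axes parallel to these, bush face at x = -120 mm, y = z = 0. Height and heading vary; it does not move.
- camera_stand: Base of the camera's column, a dark steel plate 110 x 130 x 16 mm; the column (22 mm diameter) stands on its origin and reaches 376 mm above the table. The lens glass is 80 mm to the column's own -x side. Fixed; do not bump it or the head.
- can: Green spray can, 58 mm diameter, 150 mm tall, origin under its centre. Bystander.
- jar: Orange jar with black lid, 60 mm diameter, 80 mm tall, origin under its centre. Bystander.
- screwdriver: Screwdriver with red handle, lying on the bench along its own x, about 200 mm long. Bystander.
Not all that is in view belongs to the job. Several things have the shape of the block; the one meant has the colours described above. There is more than one size of the fixture; the job needs the smaller.

How it is judged (in metres and radians):
On the way, in this order (a step that is already met when the one before it is completed fails the run):
1. the clamp arm is swung clear while the block still stands in its nest (value of joint clamp_arm above 1.2 rad and z of block in the frame of fixture below 0.03 m), for 0.2 s.
2. the block is held by the fingers and lifted out of the nest (contact force between block and the fingers above 2 N and z of block in the frame of fixture above 0.05 m and contact force between block and fixture below 0.2 N), for 0.2 s.
At the end, for the whole second after the job is handed in: Clamp past 1.2 rad. Fingers alone hold the block still, foot down, underside over 100 mm up. Bush face centre 95 to 145 mm before the lens, within 20 mm of its axis sideways and up-down; face square to the lens and block unrolled, each within 0.21 rad (value of joint clamp_arm above 1.2 rad and contact force between block and the fingers above 2 N and contact force between block and fixture below 0.2 N and contact force between block and camera_stand below 0.2 N and height (world z) of block above 0.1 m and x of bush_face in the frame of camera_head between -0.145 and -0.095 m and y of bush_face in the frame of camera_head between -0.02 and 0.02 m and z of bush_face in the frame of camera_head between -0.02 and 0.02 m and x of camera_head in the frame of block above 0.08 m and angle between the x axis of block and the x axis of camera_head, either way round below 0.21 rad and angle between the y axis of block and the y axis of camera_head, either way round below 0.21 rad and angle between block's own z axis and vertical below 0.8 rad and linear speed of block below 0.02 m/s and angular speed of block below 0.1 rad/s); the arm keeps its last pose, push and grip.
It fails at once if can, jar or screwdriver moved by more than 30 mm (distance of any of can, jar, screwdriver from where it was at the start of the episode above 0.03 m).
It fails at once if the camera or its stand is bumped (more than 3 N) (contact force between camera_stand and anything else above 3 N).
It also fails if it takes over 46 s, if anything falls off the work surface, if the arm or the gripper's body presses on something with over 40 N, if the wrist force passes 120 N, or if a joint passes its speed limit or range.

## Working session

There is one attempt and no reset: what is moved stays moved. The work goes in short steps, Python scripts to look and compute and a tool call to move; the robot and the scene stay as the last step left them, time stands still between calls to the robot, and variables do not carry over. Pictures are saved under pics/ and viewed, at most 10 in all, crops included, and the job is handed in when it is done.

Besides the shell and the picture viewer there is one more tool, called by a JSON object that holds its "fn" and its "kwargs". play_rows: Moves the arm, as the interface text tells. Its arguments: {"type":"object","properties":{"dp":{"type":"array"},"yaw":{"type":"array"},"gripper":{"type":"number"}},"required":["dp","yaw"]}

```bash
mkdir -p pics; cat > h.py <<'E'
import numpy as np, cv2
from workcell import ctrl, viewer, ticket, models
def K(p): return np.array([[p['fx'],0,p['cx']],[0,p['fy'],p['cy']],[0,0,1.]]),np.array(p['dist_coeffs'],float)
def ray(p,uv):
    k,d=K(p); n=cv2.undistortPoints(np.array([[uv]],float),k,d)[0,0]
    T=np.array(p['T']); return T[:3,3],T[:3,:3]@np.array([n[0],-n[1],-1.])
def atz(p,uv,z):
    o,r=ray(p,uv); return o+r*(z-o[2])/r[2]
def deproj(p,uv):
    o,r=ray(p,uv); u,v=int(round(uv[0])),int(round(uv[1]))
    w=p['range_z'][max(v-1,0):v+2,max(u-1,0):u+2]; w=w[w>0]
    return o+r*np.median(w) if len(w) else None
def proj(p,X):
    k,d=K(p); T=np.linalg.inv(np.array(p['T'])); c=T[:3,:3]@np.array(X,float)+T[:3,3]
    return cv2.projectPoints(np.array([[c[0],-c[1],-c[2]]]),np.zeros(3),np.zeros(3),k,d)[0].ravel()
def save(p,f): cv2.imwrite('pics/'+f,p['pixels'][:,:,::-1])
E
python3 - <<'E'
from h import *
np.set_printoptions(precision=1,suppress=True)
for c in ['scene','top']:
    p=viewer.get_image(c); save(p,c+'0.png'); print(c,np.array(p['T']).tolist())
    for n in ['fixture','clamp_knob','block','bush_face','camera_head','camera_stand','can','jar','screwdriver']:
        for r in models.landmark_of(p,n)[:4]:
            print(n,round(r['conf'],2),np.array(r['location']),deproj(p,r['location']))
E
```

```text
scene [[-0.3209566822058892, -0.6198222342306101, 0.7161055830677221, 1323.3547540718628], [0.9468373700240967, -0.19239578900865675, 0.2578426944817095, 262.02882462310214], [-0.022040936305875156, 0.7607918626832906, 0.6486215682519733, 840.3724574352703], [0.0, 0.0, 0.0, 1.0]]
fixture 0.65 [278.5 213.5] [ 518.9 -135.5   28.1]
fixture 0.59 [206.6 177. ] [ 430.8 -420.3   32. ]
clamp_knob 0.86 [205.7 142.5] [ 398.9 -417.9  143.1]
clamp_knob 0.79 [272.7 194.5] [ 490.9 -161.7   70.9]
block 0.76 [296.4 189.1] [ 388.1 -129.6   18.8]
block 0.68 [332.2 203.9] [426.   -1.5  22.2]
block 0.56 [278.3 211.8] [ 516.8 -136.6   32.7]
bush_face 0.81 [334.  201.5] [423.6   3.3  31. ]
bush_face 0.75 [271.1 207.4] [ 515.8 -158.7   43. ]
bush_face 0.66 [303.4 180.4] [ 377.2 -109.    49.8]
camera_stand 0.64 [405.7 295.5] [683.6 258.1  15.8]
can 0.61 [163.7 227.7] [ 665.2 -424.4   23.3]
jar 0.56 [477.  225.7] [406.2 404.7  32.2]
screwdriver 0.56 [282.7 284. ] [738.8 -35.1  11.6]
top [[0.010634486449294357, 0.989549214620333, -0.14380284956231504, 405.0249150488049], [-0.9996255457059658, 0.01414665328814
[... 435 characters left out ...]
47.7 -127.1   51.5]
block 0.55 [357.1 227.2] [ 491.3 -147.1   71.9]
bush_face 0.78 [311.3 245.7] [433.9  -5.    0.7]
bush_face 0.76 [342.9 269.7] [ 357.5 -108.8   -0.1]
bush_face 0.6 [440.6 185.9] [ 628.8 -418.9   57.7]
bush_face 0.46 [357.6 219.3] [ 514.9 -147.2   84.2]
camera_head 0.82 [241.4 156.8] [647.3 174.9 326.1]
camera_stand 0.91 [231.4 174.7] [662.  260.7  22.5]
can 0.97 [440.3 184.1] [ 634.4 -417.7   58.9]
can 0.75 [359.  214.7] [ 529.5 -151.9   82.3]
can 0.57 [230.1 169.9] [662.6 250.4  94.9]
jar 0.73 [181.8 259. ] [387.9 386.7  80.5]
jar 0.55 [353.7 225.4] [ 497.  -136.7   69. ]
screwdriver 0.56 [322.2 159.3] [723.9 -37.7   2.4]
screwdriver 0.45 [183.7 260.2] [384.3 381.2  79.3]
```

View pics/scene0.png

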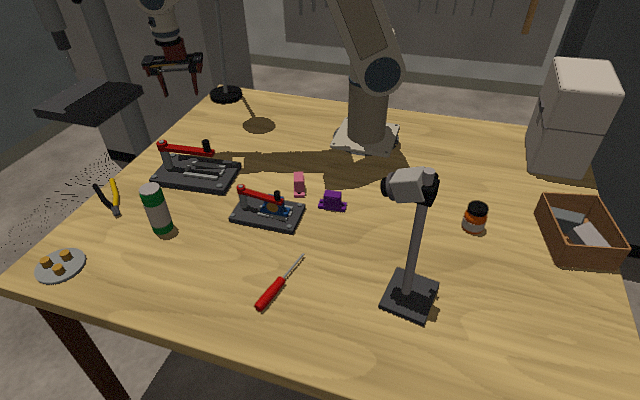

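View pics/top0.png

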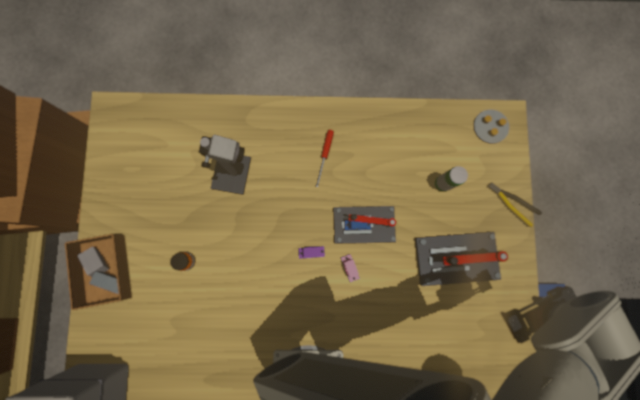

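```bash
cat > m.py <<'E'
from h import *
from scipy.spatial.transform import Rotation as R
np.set_printoptions(precision=2,suppress=True)
def cloud(p):
    k,d=K(p); h,w=p['range_z'].shape
    uv=np.stack(np.meshgrid(np.arange(w),np.arange(h)),-1).reshape(-1,1,2).astype(float)
    n=cv2.undistortPoints(uv,k,d)[:,0]; z=p['range_z'].reshape(-1)
    T=np.array(p['T']); X=np.c_[n[:,0]*z,-n[:,1]*z,-z]@T[:3,:3].T+T[:3,3]
    X[z<=0]=np.nan; return X.reshape(h,w,3)
E
python3 - <<'E'
from m import *
o=ctrl.get_obs(); print(o['t'],R.from_rotvec(o['orientation']).as_matrix(),o['width'])
for c in ['top','scene']:
    p=viewer.get_image(c); X=cloud(p); hsv=cv2.cvtColor(p['pixels'],cv2.COLOR_RGB2HSV); H,S,V=[hsv[...,i].astype(int) for i in range(3)]
    x,y,z=X[...,0],X[...,1],X[...,2]
    reg=(x>400)&(x<600)&(y>-280)&(y<-20)
    # plate
    m=reg&(z>9)&(z<120)
    rr=cv2.minAreaRect(X[m&(z<26)&(S<90)&(V<110)][:,:2].astype(np.float32)); print(c,'plate',rr,m.sum())
    red=((H<8)|(H>172))&(S>150)&reg&(z>60)
    if red.sum()>5:
        P=X[red]; vx=cv2.fitLine(P[:,:2].astype(np.float32),cv2.DIST_L2,0,.01,.01).ravel(); print('red',red.sum(),vx,P.min(0),P.max(0),np.median(P,0))
    kn=reg&(z>98)&(S<110)&(V<90); print('knob',kn.sum(),np.median(X[kn],0) if kn.any() else 0)
    bl=reg&(H>100)&(H<125)&(S>120)&(z>15); print('blue',bl.sum(),X[bl].min(0),X[bl].max(0)) if bl.any() else 0
    # stand
    reg2=(x>560)&(x<800)&(y>90)&(y<380)
    rr=cv2.minAreaRect(X[reg2&(z>9)&(z<23)&(V<110)][:,:2].astype(np.float32)); print('stand',rr)
    hd=reg2&(z>200); P=X[hd]; print('head',hd.sum(),P.min(0),P.max(0))
    col=reg2&(z>40)&(z<200); print('col',col.sum(),np.median(X[col],0),X[col].min(0),X[col].max(0)) if col.any() else 0
    wh=hd&(V>130); P=X[wh]; print('white',wh.sum(),np.median(P,0),P.min(0),P.max(0))
    img=p['pixels']
    b=(170,120,120,90) if c=='top' else (370,150,80,60)
    a=(325,195,90,60) if c=='top' else (225,170,90,68)
    f=lambda b,i:cv2.resize(img[b[1]:b[1]+b[3],b[0]:b[0]+b[2]],(400,300),interpolation=cv2.INTER_CUBIC)
    row=np.hstack([f(a,0),f(b,0)]); rows=row if c=='top' else np.vstack([rows,row])
cv2.imwrite('pics/crop1.png',rows[:,:,::-1])
E
```

```text
1.0 [[ 0.9   0.43  0.  ]
 [ 0.43 -0.9  -0.  ]
 [-0.    0.   -1.  ]] 87.86896343981198
top plate ((501.04736328125, -152.4904327392578), (136.23764038085938, 256.68511962890625), 9.230965614318848) 2328
red 220 [   0.11    0.99  513.33 -194.3 ] [ 497.48 -258.72   77.3 ] [ 528.01 -120.14  114.63] [ 513.46 -196.54   84.39]
knob 18 [ 522.2  -131.35  111.43]
blue 70 [ 491.16 -187.17   25.48] [ 510.53 -115.95   72.74]
stand ((671.4432373046875, 266.11163330078125), (110.21221923828125, 128.2132110595703), 80.61782836914062)
head 1053 [617.93 168.91 201.31] [693.08 277.81 380.62]
col 101 [662.77 249.28 115.35] [658.8  244.6   41.54] [677.67 263.84 197.31]
white 490 [666.47 219.07 356.6 ] [638.58 181.5  330.39] [693.02 266.67 380.62]
scene plate ((508.77685546875, -177.2267303466797), (122.7867660522461, 200.0758056640625), 3.01230525970459) 2354
red 309 [   0.1     1.    519.32 -192.07] [ 498.8  -263.54   71.54] [ 532.28 -117.9   109.28] [ 519.5  -192.51   84.05]
knob 9 [ 526.76 -131.47  112.45]
blue 186 [ 488.46 -214.71   15.81] [528.9  -77.38 115.87]
stand ((671.9744262695312, 265.67462158203125), (109.45336151123047, 134.62266540527344), 81.40011596679688)
head 2234 [619.72 168.3  200.31] [697.8  277.69 377.67]
col 484 [678.73 255.15 125.92] [667.7  244.02  40.12] [682.67 265.89 199.6 ]
white 440 [667.71 222.06 358.34] [638.18 188.09 222.64] [693.51 264.68 377.67]
```

View pics/crop1.png

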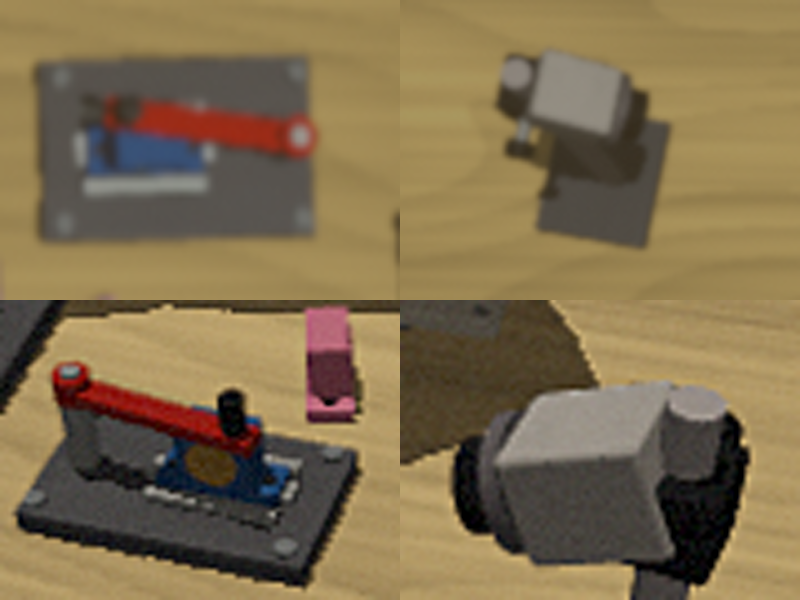

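{"fn": "play_rows", "kwargs": {"dp": [[16, 27, 0], [16, 27, 0], [16, 27, 0], [16, 27, 0], [16, 27, 0], [16, 27, 0], [16, 27, 0], [16, 27, 0]], "yaw": [-1.5, -1.5, -1.5, -1.5, -1.5, -1.5, -1.5, -1.5], "gripper": 0.3}}

```text
t: 1.77
ee_pos: [398.7, -346.3, 222.9]
orientation: [3.119, 0.37, 0.0]
ft_force: [1.2, -0.1, 1.0]
width: 61.8
grasp_force: 0.0
```

{"fn": "play_rows", "kwargs": {"dp": [[16, 27, 0], [16, 27, 0], [16, 27, 0], [16, 27, 0], [16, 27, -20], [16, 27, -20], [16, 27, -20], [11, 26, -10]], "yaw": [-1.5, -1.5, -1.5, -1.5, -1.5, -1.5, -1.5, -1]}}

```text
t: 2.43
ee_pos: [521.3, -130.9, 150.9]
orientation: [-3.141, -0.056, 0.002]
ft_force: [-0.7, 0.7, -0.4]
width: 61.6
grasp_force: 0.0
```

```bash
python3 - <<'E'
from m import *
for c in ['top','scene']:
    p=viewer.get_image(c); X=cloud(p); x,y,z=X[...,0],X[...,1],X[...,2]
    hd=(x>600)&(x<720)&(y>150)&(y<285)&(z>260)
    P=X[hd]; V=p['pixels'].max(-1)[hd]
    a=np.radians(81); t=np.radians(25)
    xc=np.array([np.cos(a)*np.cos(t),np.sin(a)*np.cos(t),np.sin(t)]); yc=np.array([-np.sin(a),np.cos(a),0]); zc=np.cross(xc,yc)
    Q=(P-np.array([657,176,300.]))@np.array([xc,yc,zc]).T
    for lo in range(-20,110,10):
        s=(Q[:,0]>=lo)&(Q[:,0]<lo+10)
        if s.sum()>3: print(c,lo,s.sum(),np.percentile(Q[s],[2,98],axis=0)[:,1:].ravel(),int(np.median(V[s])))
    m=Q[:,0]<np.percentile(Q[:,0],3); print(Q[m].mean(0),P[m].mean(0))
    for n in ['camera_head','clamp_knob']:
        for r in models.landmark_of(p,n)[:2]: print(n,r['conf'],r['location'],proj(p,[657,176,310]),proj(p,[657,176,330]))
print(ctrl.get_obs()['ee_pos'],ctrl.get_obs()['t'])
E
```

```text
top 0 34 [-16.62   8.9   18.85  28.74] 64
top 10 58 [-16.69   6.83  19.11  28.81] 57
top 20 83 [-23.57   7.62  27.83  37.84] 90
top 30 89 [-23.48  -9.48  25.89  36.58] 138
top 40 98 [-24.84 -11.83  25.49  36.37] 144
top 50 98 [-23.93  -5.6   25.62  35.09] 146
top 60 99 [-24.48  -5.17  25.38  35.99] 147
top 70 113 [-24.1   -9.43  49.76  36.38] 146
top 80 163 [-23.09  -9.52  50.88  35.97] 124
top 90 99 [-20.63 -20.45  50.69  39.78] 79
top 100 88 [-21.53  -2.09  21.04  37.52] 108
[ 7.06  3.36 21.71] [653.25 173.78 322.66]
camera_head 0.79 [241.8, 154.3] [242.22 154.65] [240.85 152.65]
clamp_knob 0.96 [450.1, 261.6] [242.22 154.65] [240.85 152.65]
scene 0 55 [-20.88  -6.75   6.03  27.57] 21
scene 10 47 [-21.48   0.8    2.32  27.68] 20
scene 20 139 [-30.09 -10.95   7.5   36.15] 60
scene 30 142 [-28.06 -14.63  19.19  33.66] 76
scene 40 168 [-27.67 -44.98  20.03  33.92] 77
scene 50 207 [-28.22 -66.87  17.14  33.76] 74
scene 60 252 [-27.75 -70.12  18.01  33.82] 74
scene 70 236 [-27.84 -56.39  17.31  34.13] 75
scene 80 258 [-27.87 -25.29  19.41  33.77] 96
scene 90 225 [-24.05 -30.56  48.63  38.4 ] 24
scene 100 254 [-22.96 -18.34  17.45  36.4 ] 31
[  7.11 -12.78  14.83] [669.65 174.18 316.45]
clamp_knob 0.68 [165.3, 229.1] [384.5  185.79] [385.39 177.94]
clamp_knob 0.67 [276.9, 192.4] [384.5  185.79] [385.39 177.94]
[ 521.16 -133.42  153.25] 2.7333
```

{"fn": "play_rows", "kwargs": {"dp": [[0, 0, -20], [0, 0, -20], [0, 0, -15], [0, 0, -7], [0, 0, 0]], "yaw": [0, 0, 0, 0, 0]}}

```text
t: 3.15
ee_pos: [520.1, -133.5, 89.9]
orientation: [-3.141, -0.055, 0.003]
ft_force: [0.6, 0.6, 0.3]
width: 61.3
grasp_force: 0.0
```

{"fn": "play_rows", "kwargs": {"dp": [[0, 0, 0], [0, 0, 0], [0, 0, 0], [0, 0, 0], [0, 0, 0], [0, 0, 0], [0, 0, 0], [0, 0, 0]], "yaw": [0, 0, 0, 0, 0, 0, 0, 0], "gripper": 0.9}}

```text
t: 3.82
ee_pos: [521.3, -134.3, 90.9]
orientation: [3.138, 0.06, 0.001]
ft_force: [-2.0, -10.6, 0.4]
width: 17.1
grasp_force: 30.0
```

{"fn": "play_rows", "kwargs": {"dp": [[8.9, -1.2, 0], [8.8, -1.9, 0], [8.6, -2.6, 0], [8.4, -3.2, 0], [8.2, -3.8, 0], [7.8, -4.4, 0], [7.5, -5, 0], [7.1, -5.5, 0]], "yaw": [0, 0, 0, 0, 0, 0, 0, 0]}}

```text
t: 4.48
ee_pos: [586.7, -159.9, 90.7]
orientation: [-3.14, -0.057, 0.0]
ft_force: [-1.5, 2.9, 3.3]
width: 17.5
grasp_force: 30.0
```

{"fn": "play_rows", "kwargs": {"dp": [[6.7, -6, 0], [6.2, -6.6, 0], [5.7, -7, 0], [5.1, -7.4, 0], [4.5, -7.7, 0], [4, -8.1, 0], [3.4, -8.3, 0], [2.7, -8.6, 0]], "yaw": [0, 0, 0, 0, 0, 0, 0, 0]}}

```text
t: 5.15
ee_pos: [628.8, -219.4, 91.0]
orientation: [-3.141, -0.058, -0.011]
ft_force: [8.7, 5.2, -3.9]
width: 17.4
grasp_force: 30.0
```

{"fn": "play_rows", "kwargs": {"dp": [[2, -8, 0], [1.2, -7, 0], [0, 0, 0], [0, 0, 0]], "yaw": [0, 0, 0, 0]}}

```text
t: 5.48
ee_pos: [631.1, -236.0, 91.0]
orientation: [3.139, 0.058, 0.01]
ft_force: [7.3, -0.1, -3.6]
width: 17.8
grasp_force: 30.0
```

{"fn": "play_rows", "kwargs": {"dp": [[0, 0, 0], [0, 0, 0], [0, 0, 0], [0, 0, 0], [0, 0, 20], [0, 0, 30], [0, 0, 30], [0, 0, 20]], "yaw": [0, 0, 0, 0, 0, 0, 0, 0], "gripper": 0}}

```text
t: 6.15
ee_pos: [628.6, -235.3, 193.4]
orientation: [3.14, 0.058, 0.003]
ft_force: [0.5, 0.2, -0.1]
width: 67.2
grasp_force: 0.0
```

```bash
python3 - <<'E'
from m import *
o=ctrl.get_obs(); print(o['ee_pos'],o['width'],o['qpos'])
for c in ['top','scene']:
    p=viewer.get_image(c); X=cloud(p); hsv=cv2.cvtColor(p['pixels'],cv2.COLOR_RGB2HSV); H,S,V=[hsv[...,i].astype(int) for i in range(3)]
    x,y,z=X[...,0],X[...,1],X[...,2]
    reg=(x>440)&(x<580)&(y>-260)&(y<-60)
    bl=reg&(H>100)&(H<128)&(S>110)&(z>15)
    for lo,hi in [(64,78),(24,36)]:
        P=X[bl&(z>lo)&(z<hi)][:,:2].astype(np.float32)
        if len(P)>5: print(c,lo,len(P),cv2.minAreaRect(P),np.percentile(P,[2,98],axis=0).ravel())
    red=((H<8)|(H>172))&(S>150)&(x>480)&(x<680)&(y>-300)&(y<-100)&(z>70)&(z<90)
    if red.sum()>5: print('red',cv2.fitLine(X[red][:,:2].astype(np.float32),cv2.DIST_L2,0,.01,.01).ravel())
    # plate edges
    pl=(x>420)&(x<600)&(y>-300)&(y<-40)&(z>12)&(z<24)&(S<90)
    P=X[pl]; 
    print('plate',cv2.minAreaRect(P[:,:2].astype(np.float32)),np.percentile(P,[1,99],axis=0))
    img=p['pixels']; b=(320,180,120,90) if c=='top' else (215,165,100,75)
    f=cv2.resize(img[b[1]:b[1]+b[3],b[0]:b[0]+b[2]],(400,300),interpolation=cv2.INTER_CUBIC)
    rows=f if c=='top' else np.hstack([rows,f])
cv2.imwrite('pics/crop2.png',rows[:,:,::-1])
E
```

```text
[ 628.6  -235.32  193.36] 67.17755221733998 [-0.38  0.52  1.54 -0.    1.07  1.16]
top 64 119 ((501.52880859375, -151.5669708251953), (25.41744041442871, 48.35266876220703), 1.3406596183776855) [ 488.81 -175.6   514.28 -128.18]
top 24 26 ((503.2035827636719, -153.39572143554688), (26.422815322875977, 75.93102264404297), 3.361213445663452) [ 489.52 -190.86  518.16 -116.  ]
plate ((493.206787109375, -130.12686157226562), (131.72413635253906, 190.65773010253906), 73.03135681152344) [[ 446.34 -213.05   12.47]
 [ 562.46  -81.     23.82]]
scene 64 123 ((506.03521728515625, -153.218017578125), (29.668964385986328, 49.65265655517578), 1.1631168127059937) [ 491.63 -177.32  519.44 -128.94]
scene 24 122 ((505.54052734375, -153.1946258544922), (34.65034866333008, 83.67134094238281), 2.2557456493377686) [ 490.08 -193.52  522.75 -112.1 ]
red [   0.99    0.16  573.75 -240.81]
plate ((505.3617858886719, -173.13876342773438), (123.37493133544922, 193.76417541503906), 1.3604185581207275) [[ 447.63 -265.38   12.58]
 [ 566.63  -77.55   23.33]]
```

View pics/crop2.png

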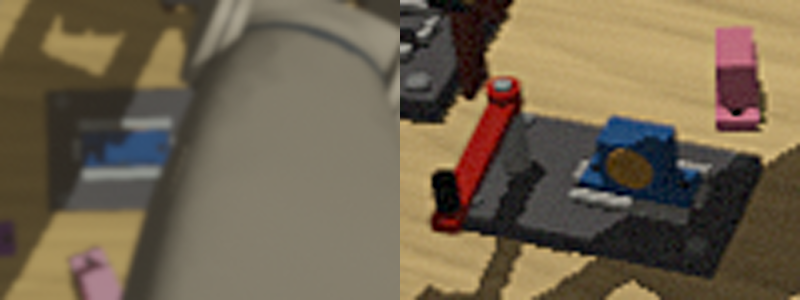

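{"fn": "play_rows", "kwargs": {"dp": [[-20, 13, 0], [-30, 20, 0], [-30, 20, 0], [-25, 17, -10], [-19, 12.4, -20], [0, 0, -25], [0, 0, -20], [0, 0, -10]], "yaw": [-0.5, 0, 0, 0, 0, 0, 0, 0]}}

```text
t: 6.92
ee_pos: [501.7, -151.7, 103.0]
orientation: [-3.14, -0.045, 0.006]
ft_force: [-0.5, 0.4, -0.1]
width: 87.8
grasp_force: 0.0
```

{"fn": "play_rows", "kwargs": {"dp": [[0, 0, -20], [0, 0, -20], [0, 0, -15], [0, 0, -12.7], [0, 0, 0], [0, 0, 0]], "yaw": [0, 0, 0, 0, 0, 0]}}

```text
t: 7.42
ee_pos: [503.4, -152.5, 37.3]
orientation: [-3.141, -0.044, 0.003]
ft_force: [-0.0, -0.2, -0.1]
width: 88.0
grasp_force: 0.0
```

{"fn": "play_rows", "kwargs": {"dp": [[0, 0, 0], [0, 0, 0], [0, 0, 0], [0, 0, 0], [0, 0, 0], [0, 0, 0], [0, 0, 0], [0, 0, 0]], "yaw": [0, 0, 0, 0, 0, 0, 0, 0], "gripper": 0.6}}

```text
t: 8.08
ee_pos: [504.1, -152.7, 38.3]
orientation: [3.141, 0.044, 0.001]
ft_force: [-1.3, -0.7, 4.7]
width: 49.6
grasp_force: 30.0
```

{"fn": "play_rows", "kwargs": {"dp": [[-2, 0, 0], [-2.2, 0, 0.7], [-2.2, 0, 0.7], [-2.2, 0, 0.4], [-2.3, 0, 0.4], [-2.2, 0, 0.2], [-2.2, 0, 0.2], [0, 0, 0]], "yaw": [0, 0, 0, 0, 0, 0, 0, 0]}}

```text
t: 8.75
ee_pos: [492.7, -153.2, 41.4]
orientation: [3.139, 0.043, 0.014]
ft_force: [11.2, 1.8, -4.0]
width: 50.1
grasp_force: 30.0
```

{"fn": "play_rows", "kwargs": {"dp": [[-2.4, 0, 0], [-2.4, 0, 0], [0, 0, 0], [0, 0, 0]], "yaw": [0, 0, 0, 0]}}

```text
t: 9.08
ee_pos: [488.6, -153.3, 41.8]
orientation: [3.139, 0.043, 0.015]
ft_force: [11.3, 2.0, -0.6]
width: 50.0
grasp_force: 30.0
```

```bash
cat > tilt.py <<'E'
from m import *
def look(name,b):
    p=viewer.get_image('scene'); X=cloud(p); hsv=cv2.cvtColor(p['pixels'],cv2.COLOR_RGB2HSV); H,S,V=[hsv[...,i].astype(int) for i in range(3)]
    e=np.array(ctrl.get_obs()['ee_pos']); near=np.linalg.norm(X-e-[0,0,10],axis=-1)<75
    for n,m in [('brass',near&(H>10)&(H<26)&(S>110)&(V>40)),('blue',near&(H>100)&(H<128)&(S>110))]:
        P=X[m]; 
        if len(P)<8: print(n,len(P)); continue
        for _ in range(3):
            c=np.median(P,0); nrm=np.linalg.svd(P-P.mean(0))[2][2]; nrm*=np.sign(nrm[0]+nrm[1])
            d=(P-P.mean(0))@nrm; P=P[abs(d)<max(2,2*d.std())] if n=='brass' else P
        print(n,len(P),'centroid',P.mean(0),'normal',nrm,'elev deg',np.degrees(np.arcsin(nrm[2])),'head',np.degrees(np.arctan2(nrm[1],nrm[0])))
    f=cv2.resize(p['pixels'][b[1]:b[1]+b[3],b[0]:b[0]+b[2]],(480,360),interpolation=cv2.INTER_CUBIC); cv2.imwrite('pics/'+name,f[:,:,::-1]); print(e)
E
python3 -c "
from tilt import *
look('t1.png',(225,150,90,68))"
```

```text
brass 114 centroid [ 505.41 -154.79   62.26] normal [0.8  0.22 0.56] elev deg 33.77208237325344 head 15.412149421386191
blue 298 centroid [ 507.55 -148.53   48.94] normal [0.93 0.1  0.36] elev deg 20.969061495611015 head 6.085134807497009
[ 488.57 -153.35   41.78]
```

View pics/t1.png

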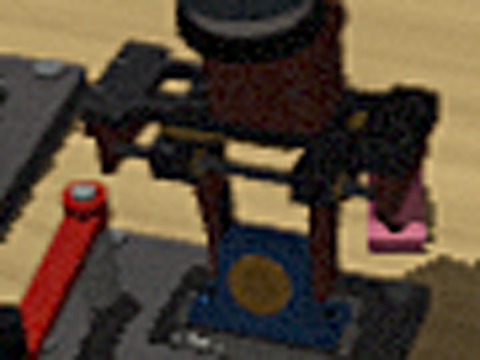

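{"fn": "play_rows", "kwargs": {"dp": [[-2, 0, 0], [-2, 0, 0], [0, 0, 0], [0, 0, 25], [0, 0, 35], [0, 0, 35], [0, 0, 35], [0, 0, 0]], "yaw": [0, 0, 0, 0, 0, 0, 0, 0]}}

```text
t: 9.8
ee_pos: [482.6, -153.4, 175.9]
orientation: [3.139, 0.044, 0.013]
ft_force: [2.6, -0.3, -3.7]
width: 50.2
grasp_force: 30.0
```

```bash
cat >> tilt.py <<'E'
def fit(name,b,sel=32,head=0.0):
    # front-face plane from blue+brass points; also bush centroid
    p=viewer.get_image('scene'); X=cloud(p); hsv=cv2.cvtColor(p['pixels'],cv2.COLOR_RGB2HSV); H,S,V=[hsv[...,i].astype(int) for i in range(3)]
    e=np.array(ctrl.get_obs()['ee_pos']); near=np.linalg.norm(X-e-[0,0,5],axis=-1)<70
    br=(near&(H>8)&(H<28)&(S>110)&(V>35)).astype(np.uint8)
    n,l,s,c=cv2.connectedComponentsWithStats(br); i=1+np.argmax(s[1:,4]); P=X[l==i]; 
    rng=np.random.default_rng(0); best=(0,)
    for _ in range(300):
        a=P[rng.choice(len(P),3,False)]; nn=np.cross(a[1]-a[0],a[2]-a[0]); L=np.linalg.norm(nn)
        if L<50: continue
        k=abs((P-a[0])@nn/L)<1.5
        if k.sum()>best[0]: best=(k.sum(),k)
    Q=P[best[1]]; nn=np.linalg.svd(Q-Q.mean(0))[2][2]; nn*=np.sign(nn[2])
    print('brass px',s[i],len(P),len(Q),'cen',c[i],Q.mean(0),'n',nn,'elev',np.degrees(np.arcsin(nn[2])),'head',np.degrees(np.arctan2(nn[1],nn[0])))
    B=X[near&(H>100)&(H<128)&(S>110)]; print('blue',len(B),B.min(0),B.max(0))
    rot=R.from_euler('z',-head,degrees=True).as_matrix(); print('blue local',np.percentile((B-e)@rot.T,[1,99],axis=0))
    q=(B-e)@rot.T; q=q[np.isfinite(q).all(1)]; h=cv2.minAreaRect(q[:,[0,2]].astype(np.float32)); print('side rect xz',h)
    f=cv2.resize(p['pixels'][b[1]:b[1]+b[3],b[0]:b[0]+b[2]],(480,360),interpolation=cv2.INTER_CUBIC); cv2.imwrite('pics/'+name,f[:,:,::-1]); print(e)
E
python3 -c "
from tilt import *
fit('t2.png',(220,110,90,90),head=1.5)"
```

```text
brass px [264 158  12  13 116] 116 53 cen [269.35 163.82] [ 509.01 -151.39  195.37] n [0.97 0.07 0.23] elev 13.113968513437765 head 3.8850725265156028
blue 307 [ 479.03 -191.65  162.71] [ 519.66 -109.45  232.35]
blue local [[ -0.78 -37.77  -8.42]
 [ 37.74  41.65  46.64]]
side rect xz ((14.755876541137695, 23.702608108520508), (28.300220489501953, 75.79876708984375), 18.54962730407715)
[ 481.3  -152.98  173.17]
```

View pics/t2.png

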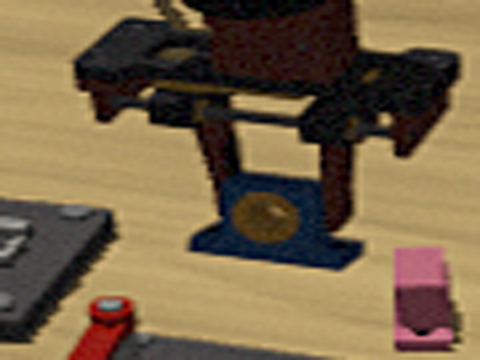

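{"fn": "play_rows", "kwargs": {"dp": [[5, 5, 4], [10, 10, 6], [12, 12, 6], [12, 12, 6], [12, 12, 6], [12, 12, 6], [12, 12, 6], [12, 12, 6]], "yaw": [3, 6, 6, 6, 6, 6, 6, 6]}}

```text
t: 10.52
ee_pos: [565.5, -64.6, 213.9]
orientation: [-2.88, -1.249, 0.007]
ft_force: [-0.4, 0.0, -2.9]
width: 50.1
grasp_force: 30.0
```

{"fn": "play_rows", "kwargs": {"dp": [[12, 12, 6], [12, 12, 6], [12, 12, 6], [12, 12, 5], [10, 10, 0], [4, 7.5, 0], [0, 0, 0], [0, 0, 0]], "yaw": [6, 6, 6, 6, 6, 4.5, 0, 0]}}

```text
t: 11.18
ee_pos: [627.3, 0.2, 236.9]
orientation: [-2.387, -2.039, 0.005]
ft_force: [0.2, -0.0, -2.5]
width: 49.9
grasp_force: 30.0
```

```bash
cat > icp.py <<'E'
from m import *
from scipy.optimize import least_squares
def box(q,c,h):
    d=abs(q-c)-h; return np.linalg.norm(np.maximum(d,0),axis=1)+np.minimum(d.max(1),0)
def sdf(q):
    fl=np.c_[np.hypot(q[:,1],q[:,2]-32)-18,abs(q[:,0]-16.5)-1.5]
    fl=np.linalg.norm(np.maximum(fl,0),axis=1)+np.minimum(fl.max(1),0)
    return np.min([box(q,[0,0,6],[17,42,6]),box(q,[0,0,32],[15,25,20]),fl],0)
def pose(prior_head,tilt0=20,n=3,cams=('scene',)):
    o=ctrl.get_obs(); e=np.array(o['ee_pos']); pts=[]
    for k in range(n):
      for c in cams:
        p=viewer.get_image(c); X=cloud(p); hsv=cv2.cvtColor(p['pixels'],cv2.COLOR_RGB2HSV); H,S,V=[hsv[...,i].astype(int) for i in range(3)]
        m=(np.linalg.norm(X-e-[0,0,5],axis=-1)<70)&(((H>100)&(H<128)&(S>110))|((H>12)&(H<28)&(S>110)&(X[...,2]<e[2]+45)))
        pts.append(X[m])
    P=np.vstack(pts); g=e+[0,0,19]
    def T(v): return R.from_euler('zyx',[v[3],-v[4],v[5]],degrees=True)
    def f(v): # v: bush pos rel to grasp... block origin placed so that block(0,0,39) at g+v[:3]
        q=T(v).inv().apply(P-g-v[:3])+[0,0,39]
        return np.r_[sdf(q),(v[3]-prior_head)*.7*len(P)**.5,v[5]*.7*len(P)**.5]
    r=least_squares(f,[0,0,0,prior_head,tilt0,0],loss='soft_l1',f_scale=1.5)
    v=r.x; print('pts',len(P),'off,head,tilt,roll',v,'rms',np.median(abs(f(v)[:-2])))
    b=g+v[:3]+T(v).apply([18,0,32-39.]); print('ee',e,'bush',b,'rotvec',o['orientation'])
    return p,b
E
python3 - <<'E'
from icp import *
p,b=pose(81); 
for t0 in (5,35): pose(81,t0,1)
u=proj(p,b); print(u); x0,y0=int(u[0])-45,int(u[1])-40
f=cv2.resize(p['pixels'][y0:y0+68,x0:x0+90],(640,480),interpolation=cv2.INTER_CUBIC); cv2.imwrite('pics/t3.png',f[:,:,::-1])
E
```

```text
pts 1597 off,head,tilt,roll [ 0.98  8.26  0.5  81.08  1.87 14.82] rms 0.7085434717744938
ee [627.32   0.22 236.86] bush [631.32  27.44 254.24] rotvec [-2.39 -2.04  0.01]
pts 527 off,head,tilt,roll [ 0.88  8.92  0.02 81.04  1.74 13.85] rms 0.7113408272165671
ee [627.8   -0.55 238.39] bush [631.69  27.28 254.96] rotvec [-2.39 -2.04  0.  ]
pts 525 off,head,tilt,roll [ 0.63  8.99  0.06 81.04  2.02 13.99] rms 0.7067256619771296
ee [627.99  -0.59 238.79] bush [631.67  27.31 255.45] rotvec [-2.39 -2.04  0.  ]
[318.95 186.15]
```

View pics/t3.png

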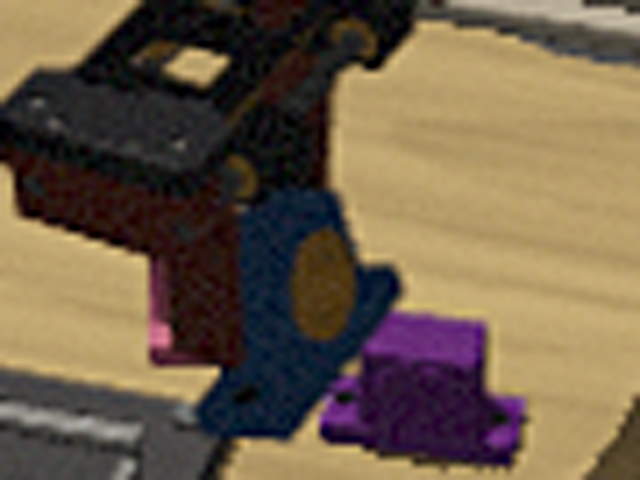

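```bash
sed -i "s/\*.7\*len(P)\*\*.5/*30*len(P)**.5/g; s/X\[...,2\]<e\[2\]+45)/X[...,2]<e[2]+32)/" icp.py
python3 - <<'E'
from icp import *
for t0 in (5,35): p,b=pose(81,t0,2)
# silhouette cross-check: pixel outlines
X=cloud(p); e=np.array(ctrl.get_obs()['ee_pos']); hsv=cv2.cvtColor(p['pixels'],cv2.COLOR_RGB2HSV); H,S,V=[hsv[...,i].astype(int) for i in range(3)]
near=np.linalg.norm(X-e-[0,0,5],axis=-1)<75
M=(near&(((H>100)&(H<128)&(S>110))|((H>12)&(H<28)&(S>110)&(X[...,2]<e[2]+32))))
print(M.sum())
M8=M.astype(np.uint8); g=e+[0,0,19]
bx=[(-17,17,-42,42,0,12),(-15,15,-25,25,12,52)]
def sil(th,d):
    im=np.zeros(M8.shape,np.uint8); Rm=R.from_euler('zy',[81,-th],degrees=True)
    for a in bx:
        c=np.array([[x,y,z] for x in a[:2] for y in a[2:4] for z in a[4:]],float)-[0,0,39]
        q=np.array([proj(p,g+d+Rm.apply(v)) for v in c])
        cv2.fillConvexPoly(im,cv2.convexHull(np.round(q*16).astype(np.int32)),1,shift=4)
    return im
fing=cv2.dilate(M8,np.ones((3,3)))
res=[]
from scipy.optimize import minimize
for th in range(0,45,4):
    def cost(v):
        s=sil(th,R.from_euler('z',81,degrees=True).apply([v[0],0,v[1]]))
        # finger hides part: only penalise predicted pixels that are wood (bright) rather than dark finger
        miss=(s==1)&(M8==0)&(V>110); extra=(s==0)&(M8==1); return miss.sum()+extra.sum()
    best=min(((cost((a,c)),a,c) for a in range(-6,13,3) for c in range(-8,9,4)))
    print(th,best)
E
```

```text
pts 1019 off,head,tilt,roll [ 1.33 13.72  1.36 81.    0.75  0.  ] rms 1.5015689490089805
ee [628.2   -0.58 239.11] bush [632.45  30.92 252.5 ] rotvec [-2.39 -2.04  0.  ]
pts 1046 off,head,tilt,roll [ 1.36 13.76  1.24 81.    1.04  0.  ] rms 1.5872415352482179
ee [628.52  -0.44 239.53] bush [632.83  31.1  252.82] rotvec [-2.39 -2.04  0.  ]
525
0 (np.int64(74), 12, 0)
4 (np.int64(76), 12, 0)
8 (np.int64(81), 12, 0)
12 (np.int64(99), 12, 0)
16 (np.int64(113), 12, 0)
20 (np.int64(134), 12, 0)
24 (np.int64(155), 12, 0)
28 (np.int64(177), 12, -8)
32 (np.int64(191), 12, 8)
36 (np.int64(200), 12, 8)
40 (np.int64(207), 12, 4)
44 (np.int64(202), 12, 4)
```

```bash
sed -i "s/'zyx'/'ZYX'/; s/\*30\*len/*.7*len/g" icp.py
python3 - <<'E'
from icp import *
for t0 in (5,35): p,b=pose(81,t0,2)
X=cloud(p); e=np.array(ctrl.get_obs()['ee_pos']); hsv=cv2.cvtColor(p['pixels'],cv2.COLOR_RGB2HSV); H,S,V=[hsv[...,i].astype(int) for i in range(3)]
near=np.linalg.norm(X-e-[0,0,5],axis=-1)<75
M8=(near&(((H>100)&(H<128)&(S>110))|((H>12)&(H<28)&(S>110)&(X[...,2]<e[2]+32)))).astype(np.uint8); g=e+[0,0,19]
bx=[(-17,17,-42,42,0,12),(-15,15,-25,25,12,52)]
for th in range(0,45,4):
    def cost(a,b,c):
        im=np.zeros(M8.shape,np.uint8); Rm=R.from_euler('ZY',[81,-th],degrees=True); d=R.from_euler('z',81,degrees=True).apply([a,b,c])
        for k in bx:
            q=np.array([proj(p,g+d+Rm.apply(np.array([x,y,z-39.]))) for x in k[:2] for y in k[2:4] for z in k[4:]])
            cv2.fillConvexPoly(im,cv2.convexHull(np.round(q*16).astype(np.int32)),1,shift=4)
        return ((im==1)&(M8==0)&(V>110)).sum()+((im==0)&(M8==1)).sum()
    print(th,min(((cost(a,0,c),a,c) for a in range(-4,9,2) for c in range(-6,7,2))))
E
```

```text
pts 1036 off,head,tilt,roll [ 0.67  8.55 -0.28 81.05 16.19  0.03] rms 0.663627341338433
ee [628.69  -0.29 239.72] bush [632.35  27.26 256.73] rotvec [2.39 2.04 0.  ]
pts 1027 off,head,tilt,roll [ 0.62  8.42 -0.3  81.07 16.48  0.01] rms 0.6275268352881831
ee [628.75  -0.21 239.75] bush [632.36  27.22 256.85] rotvec [2.39 2.04 0.  ]
0 (np.int64(79), 8, -6)
4 (np.int64(55), 8, -2)
8 (np.int64(41), 8, 0)
12 (np.int64(33), 6, -2)
16 (np.int64(28), 6, 0)
20 (np.int64(22), 4, 0)
24 (np.int64(26), 2, -2)
28 (np.int64(28), 2, -2)
32 (np.int64(33), 2, -2)
36 (np.int64(42), 2, -2)
40 (np.int64(54), 0, -4)
44 (np.int64(65), 0, -4)
```

{"fn": "play_rows", "kwargs": {"dp": [[-10, -4, -10], [-16, -8, -18], [-18, -8, -20], [-18, -8, -20], [-18, -8, -20], [-18, -8, -20], [-16, -8, -20], [-10, -5, -12]], "yaw": [1.5, 1.5, 1.5, 1.5, 1.5, 1.5, 1.5, 0]}}

```text
t: 12.5
ee_pos: [502.2, -57.4, 98.0]
orientation: [-2.187, -2.252, 0.003]
ft_force: [-0.4, -0.0, -3.4]
width: 49.7
grasp_force: 30.0
```

{"fn": "play_rows", "kwargs": {"dp": [[0, 0, -15], [0, 0, -18], [0, 0, -18], [0, 0, -12], [0, 0, -6], [0, 0, -3], [0, 0, 0], [0, 0, 0]], "yaw": [0, 0, 0, 0, 0, 0, 0, 0]}}

```text
t: 13.17
ee_pos: [505.3, -57.0, 28.1]
orientation: [2.19, 2.252, 0.001]
ft_force: [-0.3, 0.7, -3.4]
width: 49.8
grasp_force: 30.0
```

{"fn": "play_rows", "kwargs": {"dp": [[0, -3, 0], [0, -3, 0], [0, -3, 0], [0, -3, 0], [0, -2, 0], [0, -2, 0], [0, 0, 0], [0, 0, 0]], "yaw": [0, 0, 0, 0, 0, 0, 0, 0]}}

```text
t: 13.83
ee_pos: [504.7, -73.2, 27.6]
orientation: [-2.191, -2.252, -0.0]
ft_force: [0.6, 0.2, -3.7]
width: 49.7
grasp_force: 30.0
```

No contact yet; creep on until force shows, watching for the steady slip force.

{"fn": "play_rows", "kwargs": {"dp": [[0, -2, 0], [0, -2, 0], [0, -1, 0], [0, 0, 0]], "yaw": [0, 0, 0, 0]}}

```text
t: 14.17
ee_pos: [504.7, -78.1, 27.5]
orientation: [-2.19, -2.252, 0.0]
ft_force: [-0.2, 0.1, -2.7]
width: 50.1
grasp_force: 30.0
```

{"fn": "play_rows", "kwargs": {"dp": [[0, -1.5, 0], [0, -1.5, 0], [0, 0, 0]], "yaw": [0, 0, 0]}}

```text
t: 14.42
ee_pos: [504.8, -79.7, 27.6]
orientation: [-2.19, -2.25, -0.002]
ft_force: [2.4, 10.7, -2.5]
width: 49.6
grasp_force: 30.0
```

{"fn": "play_rows", "kwargs": {"dp": [[0, -1.5, 0], [0, -1.5, 0], [0, -1.5, 0], [0, -1, 0], [0, 0, 0]], "yaw": [0, 0, 0, 0, 0]}}

```text
t: 14.83
ee_pos: [504.9, -84.9, 27.6]
orientation: [-2.19, -2.25, -0.002]
ft_force: [1.5, 13.1, -3.2]
width: 49.7
grasp_force: 30.0
```

{"fn": "play_rows", "kwargs": {"dp": [[0, 5, 0], [0, 8, 4], [0, 8, 20], [0, 0, 30], [0, 0, 30], [0, 0, 10], [0, 0, 0], [0, 0, 0]], "yaw": [0, 0, 0, 0, 0, 0, 0, 0]}}

```text
t: 15.5
ee_pos: [504.7, -65.5, 121.5]
orientation: [2.19, 2.252, 0.001]
ft_force: [0.7, -0.1, -4.3]
width: 49.7
grasp_force: 30.0
```

```bash
python3 - <<'E'
from icp import *
for t0 in (10,35): p,b=pose(91.6,t0,2)
E
```

```text
pts 642 off,head,tilt,roll [-1.03 11.76  0.06 91.65 22.02  0.04] rms 0.8418640171996454
ee [504.68 -65.47 121.48] bush [503.08 -34.4  140.79] rotvec [2.19 2.25 0.  ]
pts 636 off,head,tilt,roll [-1.04 11.35  0.32 91.64 22.5  -0.01] rms 0.7535674988576346
ee [503.57 -65.38 120.11] bush [501.99 -34.74 139.85] rotvec [-2.19 -2.25  0.  ]
```

{"fn": "play_rows", "kwargs": {"dp": [[6, 4, 6], [12, 8, 12], [16, 10, 16], [18, 12, 18], [18, 12, 18], [18, 12, 18], [16, 11, 14], [12, 10, 8]], "yaw": [-1, -1.5, -1.5, -1.5, -1.5, -1.5, -1.5, -0.6]}}

```text
t: 16.37
ee_pos: [622.3, 14.2, 231.9]
orientation: [2.39, 2.038, 0.001]
ft_force: [0.2, 0.2, -2.1]
width: 49.9
grasp_force: 30.0
```

{"fn": "play_rows", "kwargs": {"dp": [[8, 10, 5], [4.6, 8, 3.3], [2, 4, 0], [0, 2.4, 0], [0, 0, 0], [0, 0, 0], [0, 0, 0], [0, 0, 0]], "yaw": [0, 0, 0, 0, 0, 0, 0, 0]}}

```text
t: 17.03
ee_pos: [635.0, 37.4, 239.7]
orientation: [-2.389, -2.04, 0.001]
ft_force: [-0.2, -1.3, -4.3]
width: 49.5
grasp_force: 30.0
```

```bash
python3 - <<'E'
from icp import *
p,b=pose(81,20,3); print('target',[640,68.6,258.8])
f=p['pixels'][110:260,240:440]; cv2.imwrite('pics/t4.png',cv2.resize(f,(800,600),interpolation=cv2.INTER_CUBIC)[:,:,::-1])
X=cloud(p); H=cv2.cvtColor(p['pixels'],cv2.COLOR_RGB2HSV)
red=((H[...,0]<8)|(H[...,0]>172))&(H[...,1]>150)&(X[...,0]>480)&(X[...,0]<680)&(X[...,1]>-300)&(X[...,1]<-100)&(X[...,2]>70)&(X[...,2]<90)
print('red',cv2.fitLine(X[red][:,:2].astype(np.float32),cv2.DIST_L2,0,.01,.01).ravel())
L=np.array([657,176,309.5]);a,t=np.radians([81,25]);xc=np.array([np.cos(a)*np.cos(t),np.sin(a)*np.cos(t),np.sin(t)]);yc=np.array([-np.sin(a),np.cos(a),0])
print('bush in cam',np.array([xc,yc,np.cross(xc,yc)])@(b-L)); print(ctrl.get_obs()['qvel'],ctrl.get_obs()['t'])
E
```

```text
pts 1644 off,head,tilt,roll [ 1.27 11.46  0.48 81.1  22.05  0.01] rms 0.6463287692741915
ee [634.96  37.41 239.67] bush [639.22  67.95 259.43] rotvec [-2.39 -2.04  0.  ]
target [640, 68.6, 258.8]
red [   0.99    0.16  574.89 -240.21]
bush in cam [-120.41    0.66    0.9 ]
[ 0.  0. -0.  0. -0.  0.] 17.1833
```

View pics/t4.png

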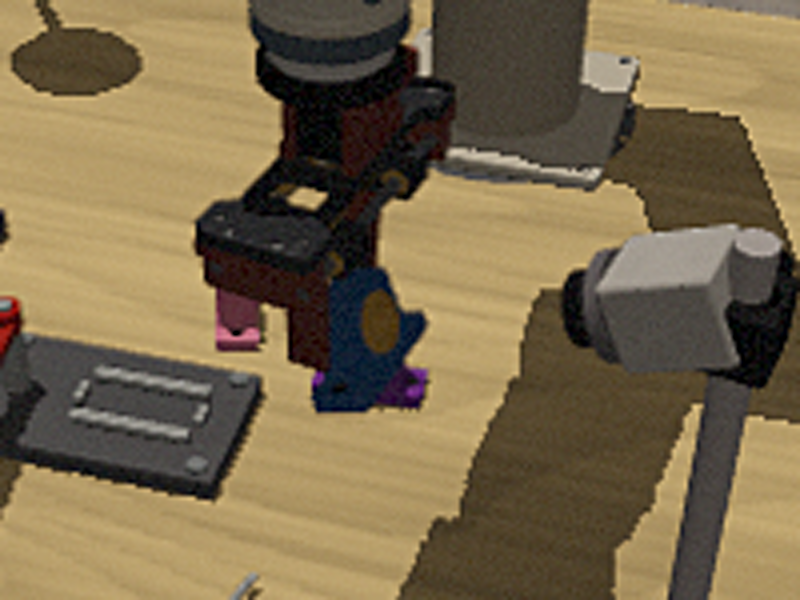

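The view shows the blue block held at crop (370,340), leaning back with the bush facing the lens at (575,305). The nest is empty and the clamp is swung away, so I'm handing in.

```bash
python3 -c "
from workcell import ticket
print(ticket.close_job())"
```

```text
the job is handed in; nothing more can be done
None
```

I handed the job in with the clamp arm swung to about 1.4 rad and the block held still in the air; no verdict came back. By my last measurement the bush face is 120 mm from the lens and within 1 mm of its axis, and the block leans back about 22° against the 25° wanted.

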